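Set up the tube over the ribbon burner

TASK

Set up the burner for heating a tube: stand the round-footed rest beyond the burner's left end and the square-footed rest beyond its right end (as seen from the robot), both upright on the burner's long centre line with their middles 12 cm from the middle of the burner and their notches in line with it, and set the dark graphite block in front of the burner (robot's side), parallel to it and centred on it, leaving a 4 cm gap between the two. Lay the white glass tube from the wooden rack level in both notches, centred over the burner and along it, never letting the glass fall onto the bench. Leave the cup, screwdriver and brass ring where they are, and let go of everything.

Things in the scene. Friction and masses are not known exactly. Their poses are not given: they have to be found in the camera images.
- burner: Ribbon burner fixed to the bench: dark steel body 50 mm wide (x), 100 mm long (y), top at 36 mm with a brass strip; copper pipe stub 30 mm out at its back (+x). Origin: centre of its underside; +x away from the robot, +y to its left end, turned under 20 degrees. The 4 cm gap puts the graphite block's middle 85 mm from this origin, towards -x.
- rack: Low pale wooden rack fixed behind the burner: base 60 mm (x) by 240 mm (y) by 10 mm, two notched saddles 16 mm thick, 95 mm either side of its middle, highest point 50 mm. The tube lies in them along y, axis 45 mm above the bench; the space between is free, so it is taken at its middle from above. Origin: centre of the underside.
- rest_round_mid (a point): Loose steel tube rest, 0.4 kg, 92 mm tall: round 68 mm foot, 10 mm thick; post 36 mm (x) by 24 mm (y) up to 63 mm, to be gripped across the 24 mm; on top a 45-degree V notch running along its y, 56 mm wide over all, 24 mm thick, 24 mm deep, bottom 67 mm above the bench. Point: on its axis, 45 mm above the underside; z up. A half turn makes no difference.
- rest_square_mid (a point): Loose steel tube rest, 0.4 kg, 92 mm tall: square 60 x 60 mm foot, 10 mm thick; post 36 mm (x) by 24 mm (y) up to 63 mm, to be gripped across the 24 mm; on top a 45-degree V notch running along its y, 56 mm wide over all, 24 mm thick, 24 mm deep, bottom 67 mm above the bench. Point: on its axis, 45 mm above the underside; z up. A half turn makes no difference.
- tube_mid (a point): Straight white glass tube with aluminium-coloured ends, loose, 80 g, 16 mm in diameter and 320 mm long, lying in the wooden rack at the start. The point is its middle on its axis; y runs along the tube, and the tube may turn about it. Lying in the notches of the two rests its axis is 78 mm above the bench.
- block_mid (a point): Dark graphite shaping block, loose, 0.24 kg, 40 mm (its x) by 70 mm (its y) by 45 mm tall. The point is its centre, 22 mm above its underside; z up, y along the long side. Set it with the long side parallel to the burner's long side. A half turn makes no difference.
- cup_mid (a point): White enamel cup without handle, loose, 70 mm in diameter and 85 mm tall, standing among the work pieces. Bystander: leave it alone. The point is on its axis, half-way up.
- driver: Screwdriver lying at the far left of the bench, about 140 mm long. Bystander: leave it alone. Origin under it near its middle.
- flange: Brass ring 80 mm in diameter and 14 mm high lying at the far right of the bench. Bystander: leave it alone. Origin at the centre of its underside.

How it is judged:
At the end, for the whole second after the job is handed in: From the burner's middle: rests 120 mm left/right, block 85 mm in front, tube's middle 0, each within 15 mm along and across; rests and block upright, within 0.2 rad of the burner's line, tube within 0.15 rad, on both rests, level to 0.05 rad, axis 72 to 85 mm up; all released, at rest (x of rest_round_mid in the frame of burner between -0.015 and 0.015 m and y of rest_round_mid in the frame of burner between 0.105 and 0.135 m and height (world z) of rest_round_mid between 0.041 and 0.049 m and angle between each of rest_round_mid, rest_square_mid, block_mid's own z axis and vertical below 0.08 rad and angle between the y axis of each of rest_round_mid, rest_square_mid, block_mid and the y axis of burner, either way round below 0.2 rad and contact force between each of rest_round, rest_square and tube above 0.05 N and x of rest_square_mid in the frame of burner between -0.015 and 0.015 m and y of rest_square_mid in the frame of burner between -0.135 and -0.105 m and height (world z) of rest_square_mid between 0.041 and 0.049 m and x of tube_mid in the frame of burner between -0.015 and 0.015 m and y of tube_mid in the frame of burner between -0.015 and 0.015 m and height (world z) of tube_mid between 0.0725 and 0.0845 m and angle between the y axis of tube_mid and the y axis of burner, either way round below 0.15 rad and angle between tube_mid's own y axis and vertical between 1.5208 and 1.6208 rad and x of block_mid in the frame of burner between -0.1 and -0.07 m and y of block_mid in the frame of burner between -0.015 and 0.015 m and height (world z) of block_mid between 0.0185 and 0.0265 m and linear speed of each of rest_round, rest_square, tube, block below 0.01 m/s and angular speed of each of rest_round, rest_square, tube, block below 0.1 rad/s); the robot touches nothing.
It fails at once if the glass tube falls onto the bench (height (world z) of tube_mid below 0.02 m).
It fails at once if the cup is moved by more than 20 mm (distance of cup_mid from where it was at the start of the episode above 0.02 m).
It fails at once if the screwdriver is moved by more than 20 mm (distance of driver from where it was at the start of the episode above 0.02 m).
It fails at once if the brass ring is moved by more than 20 mm (distance of flange from where it was at the start of the episode above 0.02 m).
It also fails if it takes over 112 s, if anything falls off the work surface, if the arm or the gripper's body presses on something with over 40 N, if the wrist force passes 120 N, or if a joint passes its speed limit or range.

ROBOT

A 7-joint arm with a two-finger parallel gripper is mounted at the origin on the work surface. World frame = base frame: x ahead of the robot, y to its left, z up, the work surface at z = 0. Lengths are in m, angles in rad, forces in N, time in s.
With the tool pointing down it reaches from about 0.4 to 0.925 m from the base axis. Payload 4.1 kg.
Tool frame: the origin (TCP) lies at the very end of the fingers, on their centre line; the grasp point (between the pads) lies 19 mm behind it (bot.grasp_offset is the distance from the TCP to the grasp point, in m); z points along the fingers, y is the direction in which the jaws open and shut (so a half turn about z gives the same grasp; the last joint's range is limited). The gripper opens to 85 mm and grips with 20 to 120 N. Pads are 22 mm wide; open, the fingers measure 114 mm over their backs; the gripper's body (76 mm by 85 mm) begins 54 mm behind the grasp point. The pads swing forward as they close: fully open they stand 13 mm farther back than shut.
Start: joints at [1.07, 0.398, 0.045, 1.537, -0.019, 1.207, -0.051], TCP at [0.254, -0.598, 0.231] pointing down, gripper open.
Joint ranges: [-2.82, 2.82], [-0.49, 2.23], [-1.37, 1.46], [0, 2.46], [-1.36, 4.5], [0.23, 2], [-2.94, 2.94]. Speed limits (rad/s): [2.57, 2.57, 3.14, 3.14, 3.14, 3.14, 3.14].

INTERFACE

Orientations are given as [roll, pitch, yaw] about the fixed x, y, z axes, in that order (R = Rz(yaw) Ry(pitch) Rx(roll)).
In Python, from station import bot gives the robot as it stands. The module is installed in compiled form; this text tells all that it offers.
- The arm moves only by the tool send_rows, never from a script. Its argument "moves" is a list of rows, each a list of 4 numbers: the shift along the world's x, y, z in m, then the turn about the world's z in degrees. In form: [[dx, dy, dz, spin], ...]. A call has 1 to 20 rows; each row is the pose to reach, as a shift and turn from the pose commanded when the call began; what a row does not reach only later rows make up. A row lasts 1/12 s, in which the tool goes at most 41.7 mm and 7.16 degrees, less where a joint would pass 70% of its speed; a pose out of reach is approached as far as the arm can. A call with a gripper value outside its range is refused whole. "fingers" is the finger opening in m, from 0 to 0.0854, set as the call begins (left out, the last holds). The fingers move at their own pace and stop on an object; "newtons" is the grip in N (left out, the last holds). Time passes only in rows, so rows that repeat a pose let the fingers close. It gives the time, the measured TCP pose, the force and the opening at its end, in the units of the state.
- bot.sense(): the state, without advancing time (a new reading comes with each control period).
- bot.grab_frame(name): name is "scene" or "top" or "wrist"; returns (picture, depth): 420x560x3 uint8, blue, green, red; 420x560 float32, m along the optical axis (not along the pixel's ray), 0 where there is no reading.
- bot.get_calibration(name): a dict with "fov_y" (degrees; the focal length in pixels is half the picture's height over the tangent of half this angle, whatever the lens; pixels are square), "cx", "cy" (the principal point, pixels), "position" and "attitude" of the camera in the world. Camera axes: x right, y up, looking along -z (the intrinsics and any distortion apply to the point x, -y, -z); pixel columns grow to the right and rows downward; lengths in m; the calibration is good to about 2 mm. The wrist camera is an equidistant fisheye: a pixel r from the principal point sees the ray r / f radians off the axis. A picture is of the moment at which its call begins: read the wrist's pose just before it. get_calibration takes no time and is no camera call; for the wrist camera it gives the pose at the moment of the call.
- bot.job_done(): hands the job in, once; it reports no verdict.
Trained networks look in the newest picture that a camera, given by its name, has taken for a name from the list of things; names that differ only in an ending like _2 or _b are one class to them, and where a whole thing is asked for, a point or a joint stands for the part that bears it (a point fixed in the world has none). Each returns a list of dicts, best first, with "conf" (0 to 1); they miss things now and then, are a little off and sometimes report something else, mostly with a low value. They report only what shows in the picture. A call takes as long as a camera call.
- bot.masks_of(camera, name): "region" (420x560 bool, what is visible of it) and "position" ([column, row] in pixels, amid what is visible of it).
- bot.mark_of(camera, name): "position" ([column, row] in pixels: a listed point, or the origin of a listed thing).
The state is a dict: "time_s": time; "joints": joint angles; "dq": joint speeds; "tau": joint torques, N m; "ee_pos": TCP position; "orientation": TCP orientation; "contact_force": force on the tool from outside, world axes, zero at the start; "ft_torque": the same for the moment, N m; "gripper_width": opening from 0.0 (shut) to 1.0 (fully open).
Only numpy, scipy, OpenCV 4.12 (cv2) and the standard library are available. Lean on these libraries where they do the work, as an engineer would, in place of code of your own. Each camera call takes 0.05 s, during which the arm holds its last target. There are 200 camera calls.

## Working session

There is one attempt and no reset: what is moved stays moved. The work goes in short steps, Python scripts to look and compute and a tool call to move; the robot and the scene stay as the last step left them, time stands still between calls to the robot, and variables do not carry over. Pictures are saved under pics/ and viewed, on a budget of 14 in all, crops included, one or two more only if the job needs it, and the job is handed in when it is done.

Besides the shell and the picture viewer there is one more tool, called after ">>>" in YAML: its name, and indented under it one key for each argument. send_rows: Moves the arm, as the interface text tells. Its arguments: {"type":"object","properties":{"moves":{"type":"array","items":{"type":"array","items":{"type":"number"}}},"fingers":{"type":"number"},"newtons":{"type":"number"}},"required":["moves"]}

```bash
mkdir -p pics
cat > h.py <<'E'
import numpy as np, cv2
from station import bot
from scipy.spatial.transform import Rotation as R
def cal(n):
    c=bot.get_calibration(n); a=np.array(c['attitude'],float)
    M=a if a.shape==(3,3) else R.from_euler('xyz',a).as_matrix() if a.size==3 else R.from_quat(a).as_matrix()
    return c,M
def cloud(n,depth,c,M):
    f=210/np.tan(np.radians(c['fov_y'])/2)
    v,u=np.mgrid[0:420,0:560]; x=(u-c['cx'])/f; y=(v-c['cy'])/f
    if n=='wrist':
        r=np.hypot(x,y); k=np.where(r>1e-9,np.tan(np.minimum(r,1.5))/np.maximum(r,1e-9),1); x=x*k;y=y*k
    P=np.stack([x*depth,-y*depth,-depth],-1)@M.T+np.array(c['position'])
    P[depth<=0]=np.nan
    return P
def grab(n,name=None):
    c,M=cal(n); im,d=bot.grab_frame(n)
    if name: cv2.imwrite('pics/'+name,im)
    return im,d,cloud(n,d,c,M)
E
python3 - <<'E'
from h import *
print(bot.sense())
for n in('top','scene'):
    print(bot.get_calibration(n))
    im,d,P=grab(n,n+'0.png'); np.save(n+'0.npy',P)
    for k in 'burner rack rest_round_mid rest_square_mid tube_mid block_mid cup_mid driver flange'.split():
        for m in bot.masks_of(n,k)[:2]:
            q=P[m['region']]; q=q[~np.isnan(q[:,0])]
            print(n,k,round(m['conf'],2),np.round(m['position']),len(q),np.round(np.median(q,0),3),np.round(np.percentile(q,2,axis=0),3),np.round(np.percentile(q,98,axis=0),3))
E
```

```text
{'time_s': 0.0, 'joints': array([ 1.06999152,  0.39919087,  0.04500908,  1.53789468, -0.01872566,
        1.20689959, -0.05070463]), 'dq': array([ 0.00035914,  0.0002015 ,  0.0005983 , -0.00103672,  0.00208019,
       -0.00048313,  0.00083261]), 'tau': array([ 2.61194209e-04, -4.75118673e+01,  1.36486128e+00, -2.54215443e+01,
        1.16894257e-02,  9.56428150e-03,  1.29342041e-05]), 'ee_pos': array([ 0.25399108, -0.5976227 ,  0.23025716]), 'orientation': array([-3.13962417e+00,  1.02554225e-04,  4.01925799e-01]), 'contact_force': array([-0.06320078,  0.50649762, -0.01163754]), 'ft_torque': array([-0.03416223, -0.00461165, -0.04467012]), 'gripper_width': 1.0025401540121308}
{'fov_y': 45.46653241288122, 'cx': 276.804464197976, 'cy': 210.97141972535948, 'position': array([0.47718003, 0.01759156, 1.10316448]), 'attitude': array([ 0.07091293, -0.01350878, -1.59820646])}
top burner 0.92 [279. 216.] 1232 [ 0.535 -0.009  0.035] [ 0.505 -0.054  0.016] [0.583 0.042 0.039]
top rack 0.66 [258. 158.] 2143 [0.671 0.037 0.01 ] [ 0.65  -0.079  0.003] [0.71  0.15  0.048]
top rest_round_mid 0.88 [42
[... 1380 characters left out ...]
scene tube_mid 0.75 [326. 243.] 1144 [0.685 0.014 0.051] [ 0.674 -0.128  0.039] [0.693 0.183 0.055]
scene tube_mid 0.74 [312. 103.] 800 [0.392 0.308 0.028] [ 0.331  0.285 -0.002] [0.416 0.371 0.089]
scene block_mid 0.56 [154. 334.] 1203 [ 0.587 -0.351  0.043] [ 0.553 -0.384 -0.001] [ 0.606 -0.314  0.047]
scene cup_mid 0.58 [379. 127.] 1113 [0.57  0.338 0.057] [ 0.515  0.312 -0.001] [0.601 0.427 0.086]
scene driver 0.67 [330. 248.] 2191 [0.695 0.021 0.01 ] [ 0.654 -0.085  0.001] [0.714 0.142 0.048]
scene driver 0.64 [412. 189.] 386 [0.724 0.257 0.021] [0.7   0.222 0.002] [0.741 0.347 0.027]
scene flange 0.96 [212. 375.] 1045 [ 0.703 -0.298  0.013] [ 0.665 -0.334  0.003] [ 0.739 -0.261  0.016]
```

```bash
cd pics; python3 -c "
import cv2,numpy as np
a=cv2.imread('top0.png');cv2.imwrite('t.png',cv2.resize(a,(800,600)))"
```

```text
(no output)
```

View pics/t.png

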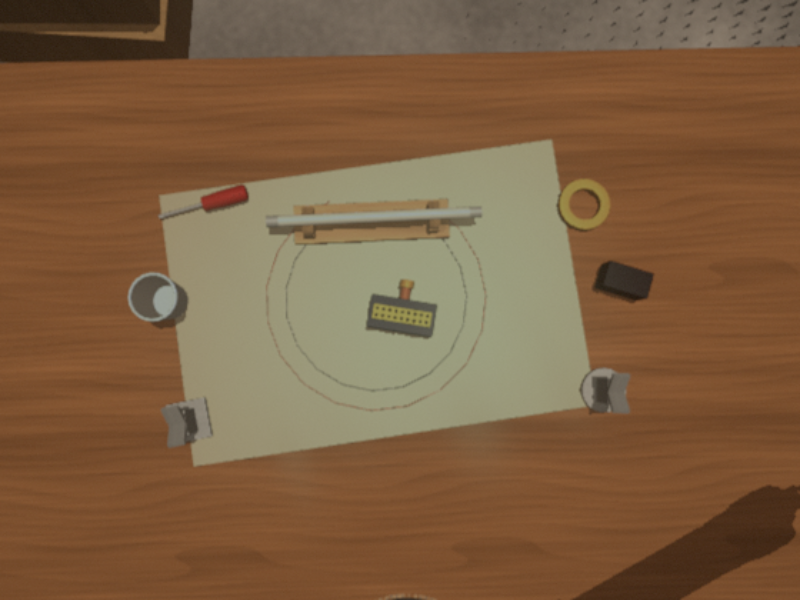

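View pics/scene0.png

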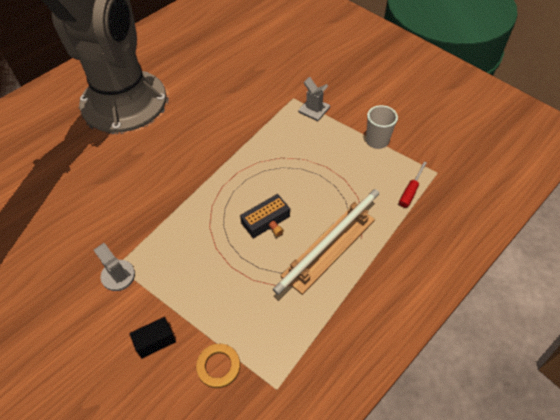

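The top view shows the round rest right (432,392 in 560-wide terms about 425,273), the square rest left (128,295), the block right and the burner in the middle. The networks agree with the picture, apart from some low-confidence mix-ups in the scene view. Next I compute the yaws.

Run:
```python
from h import *
Q=np.concatenate([np.load(n+'0.npy').reshape(-1,3) for n in('top','scene')]); Q=Q[~np.isnan(Q[:,0])]
T=np.load('top0.npy').reshape(-1,3);S=np.load('scene0.npy').reshape(-1,3)
def rect(nm,x,y,r,z0,z1):
    for t,A in(('both',Q),('top',T),('scene',S)):
        m=(np.hypot(A[:,0]-x,A[:,1]-y)<r)&(A[:,2]>z0)&(A[:,2]<z1)
        p=A[m]; print(nm,t,len(p),end=' ')
        (c,s,a)=cv2.minAreaRect((p[:,:2]*1000).astype(np.float32))
        print(np.round(c,1),np.round(s,1),round(a,1),'med z',round(np.median(p[:,2]),4))
rect('burner',.535,-.009,.068,.03,.06)
rect('block',.578,-.345,.07,.035,.06)
rect('round notch',.415,-.31,.06,.074,.1)
rect('round foot',.415,-.31,.06,.005,.016)
rect('sq notch',.385,.31,.06,.074,.1)
rect('sq foot',.385,.31,.06,.005,.016)
rect('tube',.68,.025,.2,.047,.07)
```

```text
burner both 2021 [548.8 -10.8] [101.9  81.7] 79.0 med z 0.0347
burner top 1092 [546.7  -9.1] [99.5 76.9] 79.0 med z 0.035
burner scene 929 [549.2 -11.4] [100.8  80.7] 79.3 med z 0.0344
block both 1498 [ 578.8 -346.6] [73.1 43.6] 72.1 med z 0.0439
block top 634 [ 577.6 -345.8] [72.2 40.9] 72.1 med z 0.0443
block scene 864 [ 578.7 -348.3] [69.9 42.3] 71.2 med z 0.0437
round notch both 495 [ 413.6 -312.5] [27.3 58.4] 86.7 med z 0.0835
round notch top 264 [ 411.8 -312. ] [26.9 54.7] 87.9 med z 0.0834
round notch scene 231 [ 413.6 -314.1] [24.  58.3] 86.7 med z 0.0836
round foot both 915 [ 427.9 -311.9] [91.5 94.4] 61.8 med z 0.009
round foot top 391 [ 427.9 -311.9] [91.5 94.4] 61.8 med z 0.0093
round foot scene 524 [ 416.1 -312.1] [73.8 66.9] 40.3 med z 0.0087
sq notch both 417 [384.7 316.6] [57.3 30.8] 10.8 med z 0.0845
sq notch top 278 [383.9 318.9] [56.4 25.6] 9.9 med z 0.085
sq notch scene 139 [385.7 316.4] [55.3 30.4] 10.1 med z 0.0835
sq foot both 663 [378.8 309.5] [106.6 109.9] 42.7 med z 0.0093
sq foot top 399 [391.7 311.8] [103.9 108.3] 10.2 med z 0.0096
sq foot scene 264 [376.9 312.9] [84.4 61.8] 17.1 med z 0.0089
tube both 2126 [682.9  29.2] [ 41.9 322.9] 1.8 med z 0.0512
tube top 1090 [680.5  30.9] [ 39.3 319.4] 1.1 med z 0.0513
tube scene 1036 [683.8  28.4] [ 38.5 321.3] 1.2 med z 0.051
```

>>> send_rows:
  moves:
    - [0.16,0.285,-0.01,-25.5]
    - [0.16,0.285,-0.01,-25.5]
    - [0.16,0.285,-0.01,-25.5]
    - [0.16,0.285,-0.01,-25.5]
    - [0.16,0.285,-0.01,-25.5]
    - [0.16,0.285,-0.01,-25.5]
    - [0.16,0.285,-0.01,-25.5]
    - [0.16,0.285,-0.01,-25.5]
    - [0.16,0.285,-0.01,-25.5]
    - [0.16,0.285,-0.01,-25.5]
    - [0.16,0.285,-0.01,-25.5]
    - [0.16,0.285,-0.01,-25.5]
  fingers: 0.0854
  newtons: 50

```text
time_s: 2.0
ee_pos: [0.4134, -0.3148, 0.2214]
orientation: [3.141, 0.0, -0.046]
contact_force: [0.0, -0.6, -0.0]
gripper_width: 0.996
```

```bash
cat >> h.py <<'E'
def wr(x,y,r,z0,z1,name=None):
    im,d,P=grab('wrist',name); A=P.reshape(-1,3)
    p=A[(np.hypot(A[:,0]-x,A[:,1]-y)<r)&(A[:,2]>z0)&(A[:,2]<z1)]
    if len(p)<5: print('few points',len(p)); return P
    q=(p[:,:2]*1000).astype(np.float32); c,s,a=cv2.minAreaRect(q)
    print('wrist',len(p),np.round(c,1),np.round(s,1),round(a,1),'zmax',np.round(np.percentile(p[:,2],[50,98]),4))
    return P
def st():
    s=bot.sense(); print(round(s['time_s'],2),np.round(s['ee_pos'],4),'yaw',round(np.degrees(s['orientation'][2]),2),np.round(s['contact_force'],1),round(s['gripper_width'],3))
E
python3 - <<'E'
from h import *
st(); wr(.413,-.313,.06,.074,.1,'w1.png')
E
```

```text
2.0 [ 0.4134 -0.3148  0.2214] yaw -2.63 [ 0.  -0.6 -0. ] 0.996
wrist 1299 [ 412.3 -313.7] [23.9 56.2] 86.6 zmax [0.0852 0.0917]
```

View pics/w1.png

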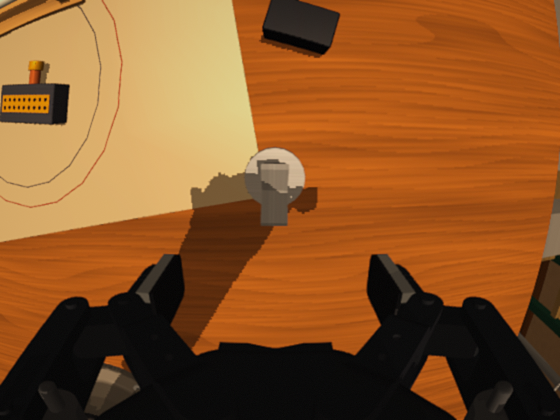

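The notch sits midway between the fingers at about (272,195). The offset is about 1 mm, so I go down and grip.

>>> send_rows:
  moves:
    - [-0.001,0.001,-0.04,-1]
    - [-0.001,0.001,-0.08,-1]
    - [-0.001,0.001,-0.12,-1]
    - [-0.001,0.001,-0.16,-1]
    - [-0.001,0.001,-0.18,-1]
    - [-0.001,0.001,-0.195,-1]
    - [-0.001,0.001,-0.195,-1]
    - [-0.001,0.001,-0.195,-1]

```text
time_s: 2.72
ee_pos: [0.4123, -0.3132, 0.0259]
orientation: [-3.141, 0.002, -0.063]
contact_force: [-0.5, 0.5, 0.5]
gripper_width: 1.001
```

>>> send_rows:
  moves:
    - [0,0,0,0]
    - [0,0,0,0]
    - [0,0,0,0]
    - [0,0,0,0]
    - [0,0,0,0]
    - [0,0,0,0]
    - [0,0,0,0]
    - [0,0,0,0]
    - [0,0,0,0]
    - [0,0,0,0]
  fingers: 0.0
  newtons: 50

```text
time_s: 3.55
ee_pos: [0.4139, -0.313, 0.0272]
orientation: [3.14, -0.001, -0.061]
contact_force: [-0.5, -0.6, 6.3]
gripper_width: 0.273
```

>>> send_rows:
  moves:
    - [0,0,0.03,0]
    - [0,0,0.06,0]
    - [0,0,0.1,0]
    - [0,0,0.14,0]
    - [0,0,0.14,0]
    - [0,0,0.14,0]

```text
time_s: 4.05
ee_pos: [0.4141, -0.3127, 0.1679]
orientation: [3.14, -0.003, -0.06]
contact_force: [-0.6, 0.5, -4.7]
gripper_width: 0.27
```

>>> send_rows:
  moves:
    - [0.013,0.038,0,-0.7]
    - [0.026,0.076,0,-1.4]
    - [0.039,0.114,0,-2.1]
    - [0.052,0.152,0,-2.8]
    - [0.065,0.19,0,-3.5]
    - [0.078,0.23,0,-4.2]
    - [0.091,0.268,0,-4.9]
    - [0.104,0.306,0,-5.6]
    - [0.117,0.345,0,-6.3]
    - [0.13,0.384,0,-7]
    - [0.138,0.41,0,-7.5]
    - [0.142,0.423,0,-7.5]
    - [0.142,0.423,0,-7.5]
    - [0.142,0.423,0,-7.5]
    - [0.142,0.423,0,-7.5]

```text
time_s: 5.3
ee_pos: [0.5537, 0.1083, 0.1643]
orientation: [3.138, 0.004, -0.193]
contact_force: [-0.1, -0.4, -4.7]
gripper_width: 0.273
```

Run:
```python
from h import *
st(); P=wr(.535,-.009,.058,.03,.042,'w2.png')
```

```text
5.3 [0.5537 0.1083 0.1643] yaw -11.08 [-0.1 -0.4 -4.7] 0.273
wrist 5274 [547.2  -9.7] [100.5  76.6] 79.0 zmax [0.0359 0.0376]
```

View pics/w2.png

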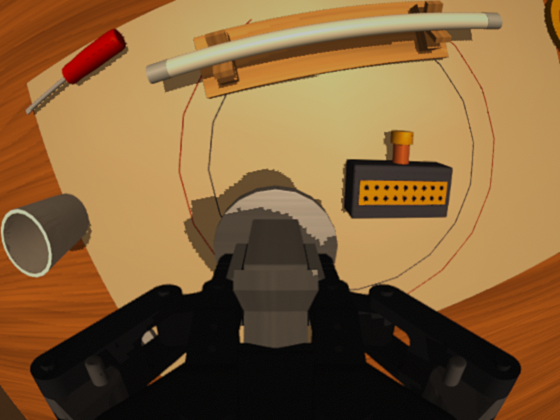

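>>> send_rows:
  moves:
    - [0.002,0.001,-0.04,0]
    - [0.002,0.001,-0.08,0]
    - [0.002,0.001,-0.11,0]
    - [0.002,0.001,-0.125,0]
    - [0.002,0.001,-0.132,0]
    - [0.002,0.001,-0.136,0]
    - [0.002,0.001,-0.139,0]
    - [0.002,0.001,-0.139,0]
    - [0.002,0.001,-0.139,0]

```text
time_s: 6.1
ee_pos: [0.5584, 0.1118, 0.0286]
orientation: [-3.141, -0.002, -0.192]
contact_force: [0.1, -0.1, -4.2]
gripper_width: 0.273
```

>>> send_rows:
  moves:
    - [0,0,0,0]
    - [0,0,0,0]
    - [0,0,0,0]
    - [0,0,0,0]
    - [0,0,0,0]
    - [0,0,0,0]
    - [0,0,0,0]
  fingers: 0.06

```text
time_s: 6.68
ee_pos: [0.5573, 0.1118, 0.0274]
orientation: [3.142, -0.0, -0.191]
contact_force: [-0.2, 0.2, 0.1]
gripper_width: 0.704
```

>>> send_rows:
  moves:
    - [0,0,0.03,0]
    - [0,0,0.07,0]
    - [0,0,0.11,0]
    - [0,0,0.15,0]
    - [0,0,0.19,0]
    - [0,0,0.19,0]
    - [0,0,0.19,0]

```text
time_s: 7.27
ee_pos: [0.559, 0.1123, 0.2204]
orientation: [-3.139, -0.006, -0.192]
contact_force: [-0.1, -0.3, -0.8]
gripper_width: 0.702
```

Run:
```python
from h import *
st(); P=wr(.556,.11,.06,.074,.1,'w3.png')
```

```text
7.27 [0.559  0.1123 0.2204] yaw -10.98 [-0.1 -0.3 -0.8] 0.702
wrist 1296 [557.2 112.7] [23.8 55.8] 78.7 zmax [0.0851 0.0918]
```

Round rest stands within about 3 mm of its target. Now the square rest.

>>> send_rows:
  moves:
    - [-0.022,0.026,0,3]
    - [-0.044,0.052,0,6]
    - [-0.066,0.078,0,9]
    - [-0.088,0.104,0,12]
    - [-0.11,0.13,0,15]
    - [-0.132,0.156,0,18]
    - [-0.154,0.182,0,21]
    - [-0.173,0.205,0,21]
    - [-0.173,0.205,0,21]
    - [-0.173,0.205,0,21]
    - [-0.173,0.205,0,21]
  fingers: 0.0854

```text
time_s: 8.23
ee_pos: [0.384, 0.3155, 0.2158]
orientation: [3.14, 0.003, 0.175]
contact_force: [0.4, 0.3, 0.6]
gripper_width: 0.996
```

Run:
```python
from h import *
st(); P=wr(.385,.317,.06,.074,.1,'w4.png')
```

```text
8.23 [0.384  0.3155 0.2158] yaw 10.01 [0.4 0.3 0.6] 0.996
wrist 1380 [384.5 317.7] [56.9 23.7] 11.0 zmax [0.0851 0.0918]
```

>>> send_rows:
  moves:
    - [0,0.002,-0.04,1]
    - [0,0.002,-0.08,1]
    - [0,0.002,-0.12,1]
    - [0,0.002,-0.16,1]
    - [0,0.002,-0.18,1]
    - [0,0.002,-0.191,1]
    - [0,0.002,-0.191,1]
    - [0,0.002,-0.191,1]

```text
time_s: 8.95
ee_pos: [0.3851, 0.3185, 0.0265]
orientation: [3.141, -0.0, 0.191]
contact_force: [1.2, 0.6, -0.1]
gripper_width: 1.004
```

>>> send_rows:
  moves:
    - [0,0,0,0]
    - [0,0,0,0]
    - [0,0,0,0]
    - [0,0,0,0]
    - [0,0,0,0]
    - [0,0,0,0]
    - [0,0,0,0]
    - [0,0,0,0]
    - [0,0,0,0]
    - [0,0,0,0]
  fingers: 0.0

```text
time_s: 9.78
ee_pos: [0.3848, 0.319, 0.0271]
orientation: [3.141, -0.001, 0.192]
contact_force: [-0.8, -1.0, 5.6]
gripper_width: 0.274
```

>>> send_rows:
  moves:
    - [0,0,0.03,0]
    - [0,0,0.06,0]
    - [0,0,0.1,0]
    - [0,0,0.14,0]
    - [0,0,0.17,0]
    - [0,0,0.17,0]
    - [0,0,0.17,0]

```text
time_s: 10.37
ee_pos: [0.3846, 0.319, 0.1972]
orientation: [-3.141, -0.002, 0.192]
contact_force: [0.4, -0.0, -5.4]
gripper_width: 0.28
```

>>> send_rows:
  moves:
    - [0.011,-0.038,0,-2]
    - [0.022,-0.076,0,-4]
    - [0.033,-0.114,0,-6]
    - [0.044,-0.152,0,-8]
    - [0.055,-0.19,0,-10]
    - [0.066,-0.228,0,-12]
    - [0.077,-0.266,0,-14]
    - [0.088,-0.304,0,-16]
    - [0.099,-0.342,0,-18]
    - [0.11,-0.38,0,-20]
    - [0.12,-0.418,0,-22]
    - [0.126,-0.444,0,-22]
    - [0.126,-0.444,0,-22]
    - [0.126,-0.444,0,-22]
    - [0.126,-0.444,0,-22]
    - [0.126,-0.444,0,-22]

```text
time_s: 11.7
ee_pos: [0.5091, -0.1234, 0.1946]
orientation: [-3.141, 0.004, -0.189]
contact_force: [-0.2, 0.7, -4.0]
gripper_width: 0.273
```

>>> send_rows:
  moves:
    - [0,0,-0.04,0]
    - [0,0,-0.08,0]
    - [0,0,-0.12,0]
    - [0,0,-0.145,0]
    - [0,0,-0.158,0]
    - [0,0,-0.164,0]
    - [0,0,-0.169,0]
    - [0,0,-0.169,0]
    - [0,0,-0.169,0]

```text
time_s: 12.45
ee_pos: [0.5116, -0.1248, 0.0284]
orientation: [-3.141, -0.003, -0.19]
contact_force: [0.5, 0.6, -4.4]
gripper_width: 0.278
```

>>> send_rows:
  moves:
    - [0,0,0,0]
    - [0,0,0,0]
    - [0,0,0,0]
    - [0,0,0,0]
    - [0,0,0,0]
    - [0,0,0,0]
    - [0,0,0,0]
  fingers: 0.06

```text
time_s: 13.03
ee_pos: [0.5103, -0.1253, 0.0274]
orientation: [3.141, -0.0, -0.192]
contact_force: [0.7, 0.1, 1.3]
gripper_width: 0.698
```

>>> send_rows:
  moves:
    - [0,0,0.03,0]
    - [0,0,0.07,0]
    - [0,0,0.11,0]
    - [0,0,0.15,0]
    - [0,0,0.19,0]
    - [0,0,0.19,0]
    - [0,0,0.19,0]

```text
time_s: 13.62
ee_pos: [0.5121, -0.1256, 0.2203]
orientation: [3.141, -0.006, -0.192]
contact_force: [-1.0, 0.3, 0.2]
gripper_width: 0.703
```

Run:
```python
from h import *
st(); P=wr(.511,-.125,.06,.074,.1,'w5.png'); print(bot.sense()['joints'])
```

```text
13.62 [ 0.5121 -0.1256  0.2203] yaw -10.98 [-1.   0.3  0.2] 0.703
wrist 1298 [ 511.5 -124.6] [23.9 55.7] 79.6 zmax [0.0852 0.0918]
[ 0.28706152  0.18995522 -0.14601414  1.84652935  0.0311022   1.10571731
 -1.63271207]
```

>>> send_rows:
  moves:
    - [0.006,-0.019,0,7]
    - [0.011,-0.037,0,14]
    - [0.017,-0.056,0,21]
    - [0.022,-0.074,0,28]
    - [0.028,-0.092,0,35]
    - [0.033,-0.111,0,42]
    - [0.039,-0.129,0,49]
    - [0.044,-0.148,0,56]
    - [0.05,-0.166,0,63]
    - [0.056,-0.185,0,70]
    - [0.062,-0.204,0,77]
    - [0.067,-0.222,0,83]
    - [0.067,-0.222,0,83]
    - [0.067,-0.222,0,83]
    - [0.067,-0.222,0,83]
  fingers: 0.0854

```text
time_s: 14.92
ee_pos: [0.5765, -0.3458, 0.2154]
orientation: [-3.138, -0.002, 1.257]
contact_force: [-0.3, 0.7, -0.6]
gripper_width: 0.998
```

Run:
```python
from h import *
st(); P=wr(.578,-.347,.065,.038,.06,'w6.png')
```

```text
14.92 [ 0.5765 -0.3458  0.2154] yaw 71.99 [-0.3  0.7 -0.6] 0.998
wrist 2777 [ 578.1 -347.2] [70.3 39.8] 71.3 zmax [0.0455 0.047 ]
```

View pics/w6.png

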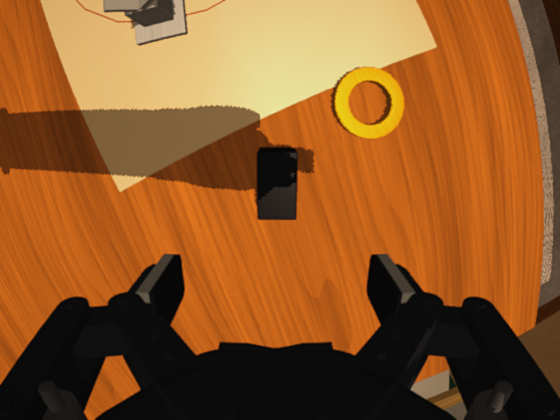

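The block lies lengthwise midway between the fingers at (277,185), and the ring is clear at (368,102).

>>> send_rows:
  moves:
    - [0.001,-0.001,-0.04,-0.5]
    - [0.001,-0.001,-0.08,-0.5]
    - [0.001,-0.001,-0.12,-0.5]
    - [0.001,-0.001,-0.16,-0.5]
    - [0.001,-0.001,-0.19,-0.5]
    - [0.001,-0.001,-0.206,-0.5]
    - [0.001,-0.001,-0.206,-0.5]
    - [0.001,-0.001,-0.206,-0.5]

```text
time_s: 15.63
ee_pos: [0.578, -0.3467, 0.0108]
orientation: [-3.14, -0.001, 1.25]
contact_force: [-0.0, -0.7, 0.9]
gripper_width: 1.001
```

>>> send_rows:
  moves:
    - [0,0,0,0]
    - [0,0,0,0]
    - [0,0,0,0]
    - [0,0,0,0]
    - [0,0,0,0]
    - [0,0,0,0]
    - [0,0,0,0]
    - [0,0,0,0]
    - [0,0,0,0]
  fingers: 0.0

```text
time_s: 16.38
ee_pos: [0.5791, -0.3488, 0.0131]
orientation: [3.139, 0.001, 1.248]
contact_force: [0.1, 1.2, 7.1]
gripper_width: 0.461
```

>>> send_rows:
  moves:
    - [0,0,0.03,0]
    - [0,0,0.06,0]
    - [0,0,0.1,0]
    - [0,0,0.14,0]
    - [0,0,0.16,0]
    - [0,0,0.16,0]
    - [0,0,0.16,0]

```text
time_s: 16.97
ee_pos: [0.5785, -0.3485, 0.1722]
orientation: [3.14, 0.0, 1.248]
contact_force: [-0.2, -0.5, -2.9]
gripper_width: 0.462
```

>>> send_rows:
  moves:
    - [-0.0128,0.0357,0,1]
    - [-0.0256,0.0714,0,2]
    - [-0.0384,0.1071,0,3]
    - [-0.0512,0.1428,0,4]
    - [-0.064,0.1785,0,5]
    - [-0.0768,0.2142,0,6]
    - [-0.0896,0.2499,0,7]
    - [-0.1024,0.2856,0,7.5]
    - [-0.1152,0.3213,0,7.5]
    - [-0.124,0.345,0,7.5]
    - [-0.128,0.357,0,7.5]
    - [-0.128,0.357,0,7.5]
    - [-0.128,0.357,0,7.5]
    - [-0.128,0.357,0,7.5]

```text
time_s: 18.13
ee_pos: [0.4495, 0.0074, 0.1701]
orientation: [-3.139, 0.001, 1.378]
contact_force: [1.2, -0.2, -1.9]
gripper_width: 0.46
```

>>> send_rows:
  moves:
    - [0,0,-0.04,0]
    - [0,0,-0.08,0]
    - [0,0,-0.12,0]
    - [0,0,-0.14,0]
    - [0,0,-0.15,0]
    - [0,0,-0.156,0]
    - [0,0,-0.159,0]
    - [0,0,-0.159,0]
    - [0,0,-0.159,0]

```text
time_s: 18.88
ee_pos: [0.4522, 0.0083, 0.0136]
orientation: [3.138, -0.001, 1.378]
contact_force: [-0.0, 0.0, -2.3]
gripper_width: 0.465
```

>>> send_rows:
  moves:
    - [0,0,0,0]
    - [0,0,0,0]
    - [0,0,0,0]
    - [0,0,0,0]
    - [0,0,0,0]
    - [0,0,0,0]
  fingers: 0.062

```text
time_s: 19.38
ee_pos: [0.4504, 0.0087, 0.0124]
orientation: [3.141, -0.0, 1.379]
contact_force: [-0.0, 0.1, 0.2]
gripper_width: 0.727
```

>>> send_rows:
  moves:
    - [0,0,0.03,0]
    - [0,0,0.07,0]
    - [0,0,0.11,0]
    - [0,0,0.15,0]
    - [0,0,0.19,0]
    - [0,0,0.205,0]
    - [0,0,0.205,0]
    - [0,0,0.205,0]

```text
time_s: 20.05
ee_pos: [0.4505, 0.0087, 0.2179]
orientation: [3.14, 0.0, 1.379]
contact_force: [0.2, 0.7, -0.9]
gripper_width: 0.723
```

Run:
```python
from h import *
st(); P=wr(.45,.009,.05,.038,.06,'w7.png')
A=P.reshape(-1,3)
for nm,x,y,r,z0,z1 in(('burner',.535,-.008,.058,.03,.042),('tube',.68,.03,.2,.048,.07)):
    p=A[(np.hypot(A[:,0]-x,A[:,1]-y)<r)&(A[:,2]>z0)&(A[:,2]<z1)]
    c,s,a=cv2.minAreaRect((p[:,:2]*1000).astype(np.float32)); print(nm,len(p),np.round(c,1),np.round(s,1),round(a,1))
```

```text
20.05 [0.4505 0.0087 0.2179] yaw 79.02 [ 0.2  0.7 -0.9] 0.723
wrist 2739 [453.4   9.2] [70.  39.8] 78.8 zmax [0.0455 0.047 ]
burner 4268 [546.9  -9.9] [99.6 77.8] 79.1
tube 3156 [676.3  29. ] [161.3 285.7] 30.9
```

View pics/w7.png

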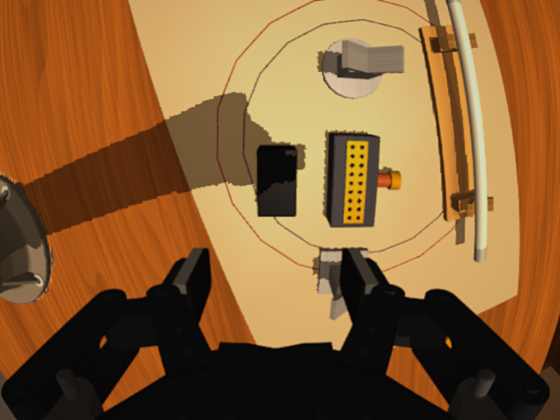

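The block sits in front of the burner, about 3 mm off. Both rests are standing. Now above the tube.

>>> send_rows:
  moves:
    - [0.035,0.003,0.005,2]
    - [0.07,0.006,0.01,4]
    - [0.105,0.009,0.015,6]
    - [0.14,0.012,0.02,8]
    - [0.175,0.016,0.02,10]
    - [0.21,0.019,0.02,12.5]
    - [0.231,0.021,0.02,12.5]
    - [0.231,0.021,0.02,12.5]
    - [0.231,0.021,0.02,12.5]
    - [0.231,0.021,0.02,12.5]
  fingers: 0.07

```text
time_s: 20.93
ee_pos: [0.6796, 0.0299, 0.235]
orientation: [-3.137, 0.0, 1.598]
contact_force: [-0.5, 0.1, 1.3]
gripper_width: 0.815
```

```bash
cat > tube.py <<'E'
from h import *
def tube(n,x0,x1,z0,z1,nm):
    im,d,P=grab(n,nm); m=bot.masks_of(n,'tube_mid'); print([round(k['conf'],2) for k in m])
    p=P[m[0]['region']]; p=p[(p[:,2]>z0)&(p[:,2]<z1)&(p[:,0]>x0)&(p[:,0]<x1)]
    vx,vy,a,b=cv2.fitLine((p[:,:2]*1000).astype(np.float32),cv2.DIST_HUBER,0,.01,.01).ravel()
    t=(p[:,:2]*1000-[a,b])@[vx,vy]; lo,hi=np.percentile(t,[.3,99.7]); mid=np.array([a,b])+(lo+hi)/2*np.array([vx,vy])
    zs=np.polyfit(t,p[:,2]*1000,1)
    print(n,len(p),'mid',np.round(mid,1),'len',round(hi-lo,1),'yaw',round(np.degrees(np.arctan(-vx/vy)),2),'z98',round(np.percentile(p[:,2],95),4),'slope',np.round(zs,4))
E
python3 - <<'E'
from tube import *
st(); tube('wrist',.64,.73,.04,.07,'w8.png'); tube('top',.64,.73,.047,.07,'t8.png'); tube('scene',.64,.73,.047,.07,'s8.png')
E
```

```text
20.93 [0.6796 0.0299 0.235 ] yaw 91.56 [-0.5  0.1  1.3] 0.815
[0.94]
wrist 4313 mid [682.   29.7] len 317.9 yaw 1.32 z98 0.0543 slope [2.00000e-04 5.18259e+01]
[0.74]
top 460 mid [680.7  31. ] len 319.1 yaw 1.39 z98 0.055 slope [-2.00000e-04  5.15062e+01]
[0.77]
scene 975 mid [684.2  28.2] len 319.7 yaw 1.23 z98 0.0544 slope [-1.40000e-03  5.11607e+01]
```

View pics/w8.png

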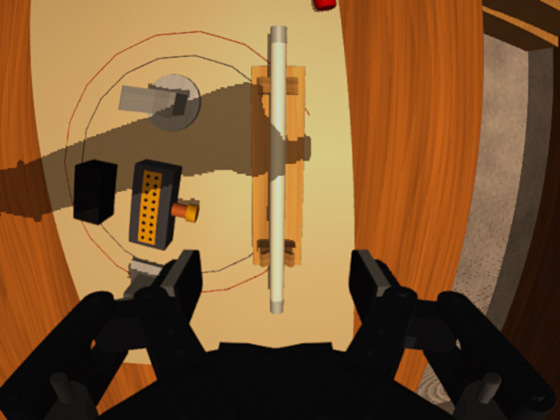

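>>> send_rows:
  moves:
    - [0.001,0,-0.04,0]
    - [0.001,0,-0.08,0]
    - [0.001,0,-0.12,0]
    - [0.001,0,-0.16,0]
    - [0.001,0,-0.19,0]
    - [0.001,0,-0.205,0]
    - [0.001,0,-0.211,0]
    - [0.001,0,-0.211,0]
    - [0.001,0,-0.211,0]

```text
time_s: 21.98
ee_pos: [0.6838, 0.03, 0.0284]
orientation: [3.138, -0.0, 1.597]
contact_force: [0.6, -0.6, 0.2]
gripper_width: 0.817
```

>>> send_rows:
  moves:
    - [0,0,0,0]
    - [0,0,0,0]
    - [0,0,0,0]
    - [0,0,0,0]
    - [0,0,0,0]
    - [0,0,0,0]
    - [0,0,0,0]
    - [0,0,0,0]
    - [0,0,0,0]
    - [0,0,0,0]
    - [0,0,0,0]
    - [0,0,0,0]
  fingers: 0.0
  newtons: 35

```text
time_s: 22.98
ee_pos: [0.681, 0.0297, 0.0272]
orientation: [-3.139, 0.001, 1.597]
contact_force: [-4.0, 0.4, 6.4]
gripper_width: 0.177
```

>>> send_rows:
  moves:
    - [0,0,0.01,0]
    - [0,0,0.03,0]
    - [0,0,0.05,0]
    - [0,0,0.08,0]
    - [0,0,0.11,0]
    - [0,0,0.13,0]
    - [0,0,0.14,0]
    - [0,0,0.14,0]
    - [0,0,0.14,0]

```text
time_s: 23.73
ee_pos: [0.682, 0.0296, 0.1661]
orientation: [3.142, 0.0, 1.597]
contact_force: [1.2, 0.3, -1.1]
gripper_width: 0.172
```

Run:
```python
from tube import *
st(); tube('wrist',.62,.75,.15,.25,'w9.png'); tube('scene',.6,.76,.15,.25,'s9.png'); tube('top',.6,.76,.15,.25,'t9.png')
```

```text
23.73 [0.682  0.0296 0.1661] yaw 91.53 [ 1.2  0.3 -1.1] 0.172
[0.62, 0.29]
wrist 13574 mid [682.2  69.8] len 145.7 yaw 1.36 z98 0.1928 slope [9.000000e-04 1.906939e+02]
[0.92]
scene 1019 mid [685.3  26.7] len 318.1 yaw 1.25 z98 0.1907 slope [-3.30000e-03  1.87086e+02]
[0.57]
top 801 mid [679.7  30.4] len 318.9 yaw 1.46 z98 0.1914 slope [-7.000000e-04  1.878213e+02]
```

>>> send_rows:
  moves:
    - [-0.015,-0.004,0,-1.2]
    - [-0.035,-0.009,0,-3]
    - [-0.055,-0.014,0,-4.6]
    - [-0.075,-0.019,0,-6.2]
    - [-0.095,-0.024,0,-8]
    - [-0.115,-0.029,0,-10]
    - [-0.135,-0.034,0,-11.5]
    - [-0.148,-0.0365,0,-12.3]
    - [-0.148,-0.0365,0,-12.3]
    - [-0.148,-0.0365,0,-12.3]
    - [-0.148,-0.0365,0,-12.3]

```text
time_s: 24.95
ee_pos: [0.5351, -0.0064, 0.1664]
orientation: [3.14, -0.001, 1.383]
contact_force: [0.1, -0.3, -1.0]
gripper_width: 0.175
```

Run:
```python
from tube import *
st(); tube('scene',.45,.62,.15,.25,'s10.png'); tube('top',.45,.62,.15,.25,'t10.png')
```

```text
24.95 [ 0.5351 -0.0064  0.1664] yaw 79.26 [ 0.1 -0.3 -1. ] 0.175
[0.59]
scene 1131 mid [540.3  -8.6] len 319.8 yaw -11.02 z98 0.1923 slope [3.300000e-03 1.883228e+02]
[0.71]
top 717 mid [535.   -5.1] len 319.8 yaw -11.0 z98 0.1939 slope [2.100000e-03 1.906104e+02]
```

View pics/s10.png

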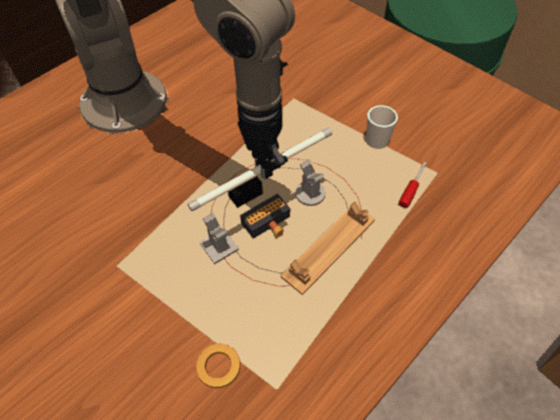

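The tube is held level (from 193,205 to 330,133) and parallel to the two rests. Lowering it slowly.

>>> send_rows:
  moves:
    - [-0.0005,0,-0.03,0]
    - [-0.0005,0,-0.055,0]
    - [-0.0005,0,-0.075,0]
    - [-0.0005,0,-0.085,0]
    - [-0.0005,0,-0.092,0]
    - [-0.0005,0,-0.098,0]
    - [-0.0005,0,-0.102,0]
    - [-0.0005,0,-0.104,0]
    - [-0.0005,0,-0.106,0]
    - [-0.0005,0,-0.106,0]
    - [-0.0005,0,-0.106,0]

```text
time_s: 26.07
ee_pos: [0.534, -0.0066, 0.0613]
orientation: [3.141, 0.0, 1.383]
contact_force: [-1.8, 0.6, 4.2]
gripper_width: 0.172
```

Run:
```python
from tube import *
st(); tube('scene',.45,.62,.07,.11,'s11.png'); tube('top',.45,.62,.07,.11,'t11.png')
a=cv2.imread('pics/s11.png')[80:320,130:400]; cv2.imwrite('pics/s11c.png',cv2.resize(a,None,fx=2.4,fy=2.4))
```

```text
26.07 [ 0.534  -0.0066  0.0613] yaw 79.22 [-1.8  0.6  4.2] 0.172
[0.78]
scene 993 mid [539.1  -8. ] len 319.8 yaw -11.01 z98 0.0879 slope [-1.70000e-03  8.34712e+01]
[0.9]
top 618 mid [534.   -5.5] len 319.2 yaw -10.83 z98 0.0889 slope [-3.00000e-04  8.49893e+01]
```

View pics/s11c.png

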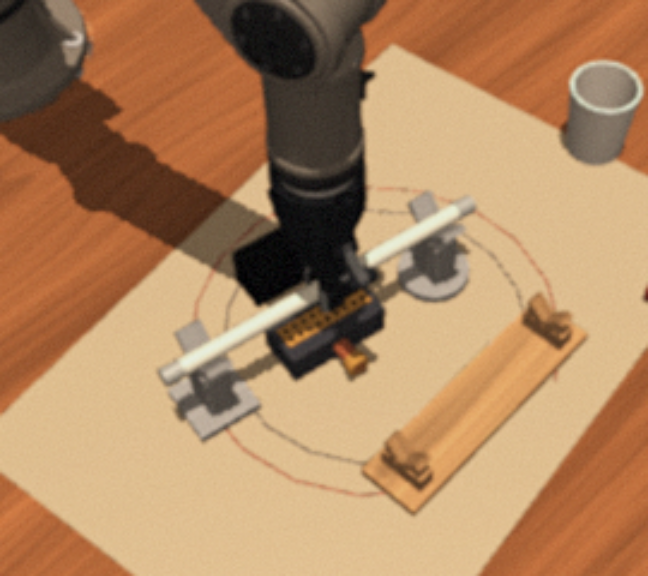

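The tube lies in both notches with 4 N of support, so I release.

>>> send_rows:
  moves:
    - [0,0,0,0]
    - [0,0,0,0]
    - [0,0,0,0]
    - [0,0,0,0]
    - [0,0,0,0]
    - [0,0,0,0]
    - [0,0,0,0]
    - [0,0,0,0]
  fingers: 0.06

```text
time_s: 26.93
ee_pos: [0.5337, -0.0067, 0.0603]
orientation: [3.142, -0.0, 1.383]
contact_force: [0.4, 0.6, 0.3]
gripper_width: 0.703
```

>>> send_rows:
  moves:
    - [0,0,0.015,0]
    - [0,0,0.04,0]
    - [0,0,0.07,0]
    - [0,0,0.1,0]
    - [0,0,0.14,0]
    - [-0.03,0,0.17,0]
    - [-0.06,0,0.17,0]
    - [-0.08,0,0.17,0]
    - [-0.08,0,0.17,0]
    - [-0.08,0,0.17,0]
    - [-0.08,0,0.17,0]
    - [-0.08,0,0.17,0]

```text
time_s: 27.93
ee_pos: [0.4546, -0.0067, 0.2303]
orientation: [3.141, -0.001, 1.383]
contact_force: [-0.1, -0.2, -0.2]
gripper_width: 0.703
```

Run:
```python
from tube import *
st(); tube('wrist',.45,.62,.07,.11,'w12.png');tube('scene',.45,.62,.07,.11,'s12.png'); tube('top',.45,.62,.07,.11,'t12.png')
wr(.535,-.007,.053,.03,.04);wr(.453,.009,.05,.038,.06)
wr(.557,.112,.045,.074,.1);wr(.511,-.125,.045,.074,.1)
```

```text
27.93 [ 0.4546 -0.0067  0.2303] yaw 79.23 [-0.1 -0.2 -0.2] 0.703
[0.73, 0.42]
wrist 4239 mid [531.9  -5.1] len 317.8 yaw -11.26 z98 0.0874 slope [3.00000e-04 8.49316e+01]
[0.85]
scene 1055 mid [538.3  -9.5] len 317.1 yaw -10.95 z98 0.087 slope [2.70000e-03 8.28358e+01]
[0.6]
top 338 mid [566.1 348. ] len 68.0 yaw -11.82 z98 0.0874 slope [-3.39000e-02  8.13708e+01]
wrist 2568 [547.   -9.7] [99.1 77.9] 79.1 zmax [0.0357 0.0376]
wrist 2607 [453.4   8.7] [70.1 39.9] 78.7 zmax [0.0455 0.047 ]
wrist 2680 [557.1 110.6] [58.4 78.7] 20.5 zmax [0.0855 0.0912]
wrist 476 [ 499.4 -120. ] [85.2 32.8] 75.0 zmax [0.0862 0.0915]
```

View pics/w12.png

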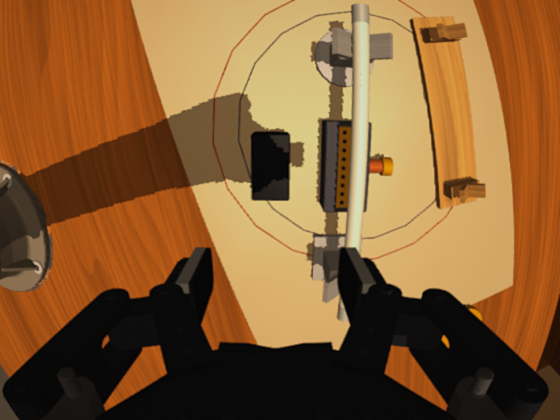

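View pics/s12.png

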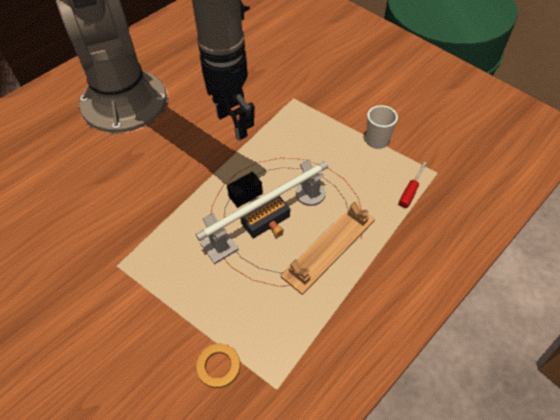

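The pictures show the tube in both notches, level, with its top at about 87 mm. Everything is released and the bystanders have not moved. The last top-view network result had mistaken the cup for the tube. Handing in.

```bash
python3 -c "
from station import bot
print(bot.job_done())"
```

```text
the job is handed in; nothing more can be done
None
```

I set up the burner as asked and handed the job in at about 28 s; no verdict was reported. I stood the round rest to the left of the burner and the square rest to the right. The graphite block went in front, and the glass tube was laid in both notches. The gripper is open and clear of everything.

| Piece | Last measurement | Allowed |
|---|---|---|
| Round and square rests | about 1–2 mm from target, under 1° off the burner's line | 15 mm, 0.2 rad (about 11°) |
| Graphite block | about 3 mm too close to the burner (gap about 37 mm) | 15 mm |
| Tube middle | within about 3 mm of the burner's middle (wrist camera) | 15 mm |
| Tube direction | within 0.3° of the burner's line, level | 0.15 rad (about 8.6°), level to 0.05 rad (about 2.9°) |
| Tube axis height | about 79 mm | 72–85 mm |

The rest figures were taken just after each was set down, before the tube went on.

**Checks that disagreed or failed:**
- The scene camera put the tube's middle about 4–6 mm off in x. This is still within the limits.
- The top camera's final tube detection was really the cup, so I ignored it.
- The final re-measurement of the rests included points from the tube, so those numbers were not usable. In the last pictures both rests look upright, and the cup, screwdriver and ring look unmoved.

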